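# Lift the shortbread off the cookie sheet with the turner

## Robot

A 6-joint arm with a two-finger parallel gripper is mounted at the origin on the work surface. World frame = base frame: x ahead of the robot, y to its left, z up, the work surface at z = 0. Lengths are in m, angles in rad, forces in N, time in s.
With the tool pointing down it reaches from about 0.375 to 0.975 m from the base axis. Payload 3.8 kg.
Tool frame: the origin (TCP) lies on the centre line of the jaws, within the pads' length; the fingertips stand 8 mm ahead of it and the grasp point (between the pads) lies 11 mm behind it; z points along the fingers, y is the direction in which the jaws open and shut (so a half turn about z gives the same grasp; the last joint's range is limited). The gripper opens to 85 mm and grips with 20 to 120 N. Pads are 22 mm wide; open, the fingers measure 114 mm over their backs; the gripper's body (76 mm by 85 mm) begins 54 mm behind the grasp point. The pads swing forward as they close: fully open they stand 13 mm farther back than shut.
Start: joints at [1.297, 0.264, 1.604, -0, 1.274, -0.037], TCP at [0.158, 0.656, 0.239] pointing down, gripper open.
Joint ranges: [-2.63, 2.63], [-0.94, 2.18], [0.31, 2.57], [-1.31, 4.45], [0, 2.66], [-2.55, 2.55]. Speed limits (rad/s): [2.57, 2.57, 3.14, 3.14, 3.14, 3.14].

## Interface

Orientations are given as a rotation vector (axis times angle).
In Python, from workcell import * gives the robot as it stands.
- The arm moves only by the tool play_rows, never from a script. Its arguments are lists of equal length, an entry for each row: "slide": the shift along the tool's x, y, z in cm, a list of three; "delta_rot": the turn, a rotation vector about the tool's x, y, z in rad, a list of three. In form: {"slide": [[x, y, z], ...], "delta_rot": [[wx, wy, wz], ...]}. A call has 1 to 12 rows; each row is the pose to reach, as a shift and turn from the pose measured when the call began, along the tool's axes at that moment; what a row does not reach only later rows make up. A row lasts 1/12 s, in which the tool goes at most 41.7 mm and 7.16 degrees, less where a joint would pass 70% of its speed; a pose out of reach is approached as far as the arm can. A call with a gripper value outside its range is refused whole. "hand" is the opening, from 0 (shut) to 1 (fully open), set as the call begins (left out, the last holds). The fingers move at their own pace and stop on an object; "force" is the grip in N (left out, the last holds). Time passes only in rows, so rows that repeat a pose let the fingers close. It gives the time, the measured TCP pose, the force and the opening at its end, in the units of the state.
- read_state(): the state, without advancing time (a new reading comes with each control period).
- read_camera(name): name is "scene" or "top"; returns a dict with "image" (480x640x3 uint8, red, green, blue), "depth" (480x640 float32, m along the optical axis (not along the pixel's ray), 0 where there is no reading), "fovy" (degrees; the focal length in pixels is half the picture's height over the tangent of half this angle, whatever the lens; pixels are square), "cx", "cy" (the principal point, pixels), "world_from_camera" (4x4, takes a point from camera to world coordinates). Camera axes: x right, y up, looking along -z (the intrinsics and any distortion apply to the point x, -y, -z); pixel columns grow to the right and rows downward; lengths in m; the calibration is good to about 2 mm. A picture is of the moment at which its call begins.
- finish_job(): hands the job in, once; it reports no verdict.
Trained networks look in a picture, given as the dict that the camera call returned (one of the last four; its "shot" number tells which), for a name from the list of things; names that differ only in an ending like _2 or _b are one class to them, and where a whole thing is asked for, a point or a joint stands for the part that bears it (a point fixed in the world has none). Each returns a list of dicts, best first, with "conf" (0 to 1); they miss things now and then, are a little off and sometimes report something else, mostly with a low value. They report only what shows in the picture. A call takes as long as a camera call. They do not tell look-alikes from the thing itself.
- spot_in(target, picture): "bbox" ([centre column, centre row, width, height] in pixels, round what is visible of it).
- landmark_of(target, picture): "at" ([column, row] in pixels: a listed point, or the origin of a listed thing).
The state is a dict: "time": time; "q": joint angles; "joint_vel": joint speeds; "joint_torque": joint torques, N m; "tool_pos": TCP position; "tcp_rot": TCP orientation; "wrist_force": force on the tool from outside, world axes, zero at the start; "torque": the same for the moment, N m; "width": opening from 0.0 (shut) to 1.0 (fully open).
Only numpy, scipy, OpenCV 4.12 (cv2) and the standard library are available. Lean on these libraries where they do the work, as an engineer would, in place of code of your own. Each camera call takes 0.05 s, during which the arm holds its last target.

## Task

Using the turner, slide its blade under the round shortbread on the cookie sheet, lift it and carry it over to the two-bar wooden cooling stand, and set it down gently, lying flat across both bars in the middle of the stand. Then lay the turner back on its cork mat the way it lay before. Do not touch the shortbread with the gripper or arm, and leave the pie funnel, loaf tin and honey dipper where they are.

Things in the scene. Friction and masses are not known exactly. Their poses are not given: they have to be found in the camera images.
- sheet: Fixed dark cookie sheet, 240 mm along x, 190 along y; baking surface 4 mm above the shelf. Origin: centre of the underside. Rims 4 mm thick, up to 18 mm above the shelf, on the far (+x) edge and both y edges; the near (-x) edge, toward the robot, is open. The far rim's inner face is at x = +116 mm; it stops a thing pushed along +x so that a blade can be driven beneath.
- shortbread: Loose rigid shortbread round lying flat on the sheet, scored into eight wedges on top; 136 mm diameter, 16 mm thick, 90 to 170 g. Origin: centre of the underside; z up. Its lower edge is bevelled, 6 mm high and 11 mm deep (underside 114 mm diameter), so that a flat blade pushed against it rides underneath once the far rim stops the shortbread.
- stand: Fixed wooden cooling stand: two bars along x, 150 mm long, 14 wide, tops 24 mm above the shelf, with a 78 mm clear gap between them (centre lines at y = +-46 mm). Cross strips at x = +-55 mm join them, tops 6 mm above the shelf; the gap is open at both x ends, so a blade can be lowered between the bars and drawn out along x. Origin: centre, on the shelf.
- turner: Loose cranked turner, 160 g, standing by itself, blade flat on the mat, handle toward the robot. Origin: centre of the blade's underside; x points to the blade's front edge, z up. Smooth steel blade (friction about 0.4) 120 mm long (x -60 to +60), 56 wide, 2 thick. At its rear a 20 mm wide neck rises (x -58 at the foot, -72 at the top) to the level handle. Balance point about x = -24 mm.
- turner_grip (a point): Grip point on the turner's dark wooden handle, at x = -90, y = 0, z = +66 mm in the turner's frame, on the handle's centre line; same axes as the turner. The handle runs level along x from -66 to -166 mm, 20 mm wide (y), 24 mm tall. Grip it across y from above, firmly: the load pulls the blade down.
- mat: Fixed cork mat, 250 mm along x, 100 mm along y, 4 mm thick. Origin: centre of the underside. The turner starts with its origin near x = +53 mm, y = 0 in the mat's frame, pointing along the mat's +x.
- pie_funnel: Loose white ceramic pie funnel, upright, 56 mm diameter at the foot, 86 mm tall. Origin: centre of the underside. Leave alone.
- loaf_tin: Loose dark mini loaf tin, 80 x 150 x 50 mm. Origin: centre of the underside. Leave alone.
- honey_dipper: Loose wooden honey dipper lying down, about 155 mm long (x -100 to +55), head 34 mm thick. Origin: on the shelf below the point where the head begins. Leave alone.
Not all that is in view belongs to the job. Of the things that look like the stand, the largest one is meant.

How it is judged:
By the outcome, as a careful person would: the job done as asked, in the order asked, and still so for the second after the job is handed in, with the robot touching nothing.
It also fails if it takes over 64 s, if anything falls off the work surface, if the arm or the gripper's body presses on something with over 40 N, if the wrist force passes 120 N, or if a joint passes its speed limit or range.

## Working session

There is one attempt and no reset: what is moved stays moved. The work goes in short steps, Python scripts to look and compute and a tool call to move; the robot and the scene stay as the last step left them, time stands still between calls to the robot, and variables do not carry over. Pictures are saved under pics/ and viewed, and the job is handed in when it is done.

Besides the shell and the picture viewer there is one more tool, called after "Request:" by a JSON object that holds its "method" and its "body". play_rows: Moves the arm, as the interface text tells. Its arguments: {"type":"object","properties":{"slide":{"type":"array"},"delta_rot":{"type":"array"},"hand":{"type":"number"},"force":{"type":"number"}},"required":["slide","delta_rot"]}

```bash
mkdir -p pics; ls; cat > h.py <<'E'
from workcell import *
import numpy as np, cv2
from scipy.spatial.transform import Rotation as R
def save(im,n): cv2.imwrite('pics/'+n,cv2.cvtColor(im,cv2.COLOR_RGB2BGR))
def f_of(c): return 240/np.tan(np.radians(c['fovy'])/2)
def ray_plane(c,uv,z):
    f=f_of(c);T=c['world_from_camera'];u,v=uv
    d=T[:3,:3]@np.array([(u-c['cx'])/f,-(v-c['cy'])/f,-1]);o=T[:3,3]
    return o+d*(z-o[2])/d[2]
def cloud(c):
    f=f_of(c);T=c['world_from_camera'];v,u=np.mgrid[:480,:640];d=c['depth']
    p=np.stack([(u-c['cx'])/f*d,-(v-c['cy'])/f*d,-d],-1)
    return p@T[:3,:3].T+T[:3,3]
def proj(c,p):
    f=f_of(c);T=c['world_from_camera'];q=T[:3,:3].T@(np.array(p)-T[:3,3])
    return np.array([c['cx']+f*q[0]/-q[2],c['cy']-f*q[1]/-q[2]])
E
python3 - <<'E'
from h import *
for n in('top','scene'):
    c=read_camera(n);save(c['image'],n+'0.png')
    print({k:v for k,v in c.items() if k not in('image','depth')})
    for t in ['sheet','shortbread','stand','turner','turner_grip','mat','pie_funnel','loaf_tin','honey_dipper']:
        print(t,[(round(d['conf'],2),np.round(d['at'])) for d in landmark_of(t,c)], [(round(d['conf'],2),np.round(d['bbox'])) for d in spot_in(t,c)])
print(read_state())
E
```

```text
pics
{'fovy': 42.82137716587453, 'cx': 315.10215825458266, 'cy': 251.32456523528006, 'world_from_camera': array([[ 0.01659168,  0.99365867, -0.11120772,  0.35795193],
       [-0.99983082,  0.01737144,  0.00604642, -0.07007786],
       [ 0.00793991,  0.11108858,  0.99377879,  1.42585009],
       [ 0.        ,  0.        ,  0.        ,  1.        ]]), 'shot': 1}
sheet [(0.47, array([367., 145.]))] [(0.87, array([168., 220.,  94., 114.]))]
shortbread [(0.57, array([169., 218.]))] [(0.98, array([167., 217.,  57.,  58.])), (0.73, array([294., 146.,  25.,  29.]))]
stand [(0.98, array([475., 323.])), (0.73, array([394., 372.]))] [(0.96, array([399., 234.,  56.,  73.])), (0.8, array([394., 379.,  43.,  57.])), (0.67, array([479., 321.,  37.,  47.]))]
turner [(0.62, array([273., 218.]))] [(0.93, array([275., 241.,  31.,  90.])), (0.22, array([370., 135.,  21.,  60.]))]
turner_grip [(0.55, array([264., 252.]))] [(0.73, array([278., 240.,  35.,  96.]))]
mat [(0.74, array([275., 244.])), (0.59, array([266., 254.]))] [(0.87, array([276., 241.,  52., 105.]))]
pie_funnel [(0.84, array([292., 149.])
[... 1591 characters left out ...]
352.,  21.,  62.]))]
{'time': 1.9, 'q': array([ 1.29708232e+00,  2.63932574e-01,  1.60402810e+00,  2.85638766e-05,
        1.27371833e+00, -3.68696637e-02]), 'joint_vel': array([ 7.91158752e-04, -8.46378456e-05, -2.98142227e-03,  1.74330694e-03,
       -1.58459536e-03, -3.53948838e-04]), 'joint_torque': array([ 1.14692460e-05, -5.15042460e+01, -3.67710578e+01,  5.17461615e-05,
        8.65964212e-04,  1.06506241e-05]), 'tool_pos': array([0.15834539, 0.65613804, 0.23924255]), 'tcp_rot': array([-3.71173555e-01, -3.11954822e+00,  1.27357456e-04]), 'wrist_force': array([-0.66724194,  0.12519557,  0.4239855 ]), 'torque': array([ 0.01339965, -0.01245244,  0.05657846]), 'width': 0.9984472848120536}
```

View pics/top0.png

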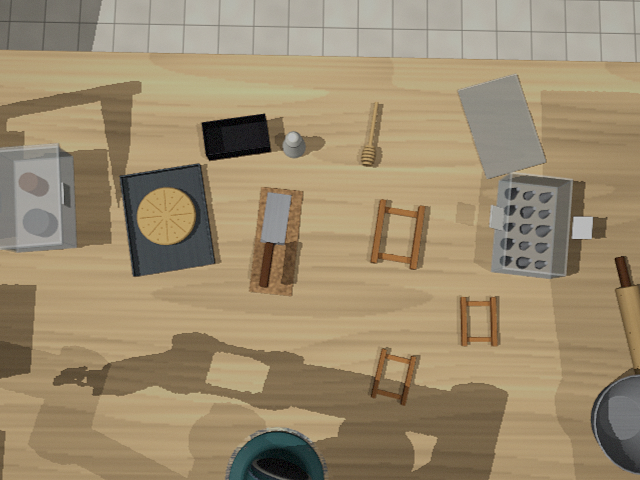

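View pics/scene0.png

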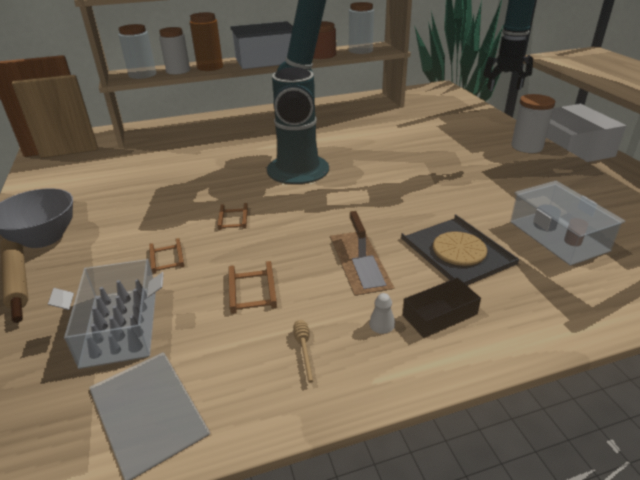

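```bash
cat > m.py <<'E'
from h import *
c=read_camera('top');np.savez('top1.npz',**c)
P=cloud(c);im=c['image'];hsv=cv2.cvtColor(im,cv2.COLOR_RGB2HSV)
def roi(u0,v0,u1,v1):
    m=np.zeros((480,640),bool);m[v0:v1,u0:u1]=1;return m
def rect(m,z,name):
    v,u=np.nonzero(m)
    cs,hs=cv2.findContours(m.astype(np.uint8),cv2.RETR_EXTERNAL,cv2.CHAIN_APPROX_NONE)
    k=max(cs,key=cv2.contourArea)[:,0]
    w=np.array([ray_plane(c,p,z)[:2] for p in k])*1000
    r=cv2.minAreaRect(w.astype(np.float32));print(name,m.sum(),r)
    return w
print('table',[np.round(P[v,u],4) for u,v in((330,200),(330,330),(100,300),(240,200))])
print('bread',P[210:224,160:174,2].mean(),'sheet',P[265,150],P[175,190])
S=hsv[...,1].astype(int);V=hsv[...,2].astype(int)
mb=roi(130,180,205,250)&(P[...,2]>.014)&(S>80)&(V>100)
w=rect(mb,.02,'bread');print(cv2.minEnclosingCircle(w.astype(np.float32)))
ms=roi(110,155,225,285)&(V<75)|mb
w=rect(ms,.012,'sheet')
mt=roi(360,190,435,280)&(P[...,2]>.015);rect(mt,.024,'stand');print(np.median(P[mt][:,2]))
mg=roi(255,185,300,250)&(S<60)&(V>90);rect(mg,.006,'blade');print(np.median(P[mg],0))
mh=roi(245,235,300,295)&(P[...,2]>.06);rect(mh,.082,'handle');print(np.median(P[mh],0))
mm=roi(240,180,310,300)&(S>100)
print(hsv[290,255],hsv[200,258],hsv[300,330],hsv[215,275],hsv[240,390])
vis=im.copy()
for m,col in((mb,(255,0,0)),(ms&~mb,(0,255,0)),(mt,(0,0,255)),(mg,(255,0,255)),(mh,(0,255,255))): vis[m]=col
vis=cv2.resize(vis[150:310,100:440],None,fx=2.3,fy=2.3,interpolation=0)
save(vis,'seg1.png'); save(cv2.resize(im[150:310,100:440],None,fx=2.3,fy=2.3,interpolation=2),'crop1.png')
E
python3 m.py
```

```text
table [array([ 0.6412, -0.1121, -0.0041]), array([ 0.3351, -0.1164, -0.0047]), array([ 0.3954,  0.4182, -0.0014]), array([0.6363, 0.1007, 0.001 ])]
bread 0.018594684991854758 sheet [0.47832896 0.30482365 0.00406792] [0.69396653 0.22062532 0.00254438]
bread 2434 ((592.2696533203125, 268.5718994140625), (134.16482543945312, 132.5686492919922), 16.525217056274414)
((592.6672973632812, 268.5888977050781), 67.67716979980469)
sheet 5344 ((585.8977661132812, 269.1033935546875), (240.22607421875, 192.163818359375), 10.48983097076416)
stand 820 ((552.7603759765625, -314.9454345703125), (15.344188690185547, 149.76217651367188), 81.57243347167969)
0.022749433693084353
blade 1221 ((593.588134765625, 15.564220428466797), (57.10919189453125, 120.51476287841797), 82.97403717041016)
[0.59383624 0.01545524 0.00488106]
handle 437 ((477.4408264160156, 28.036109924316406), (21.081344604492188, 99.94962310791016), 83.00106811523438)
[0.47618773 0.02809249 0.08016117]
[ 15 121 164] [ 18  91 171] [ 19  89 177] [120   7 150] [ 18  92 167]
```

View pics/seg1.png

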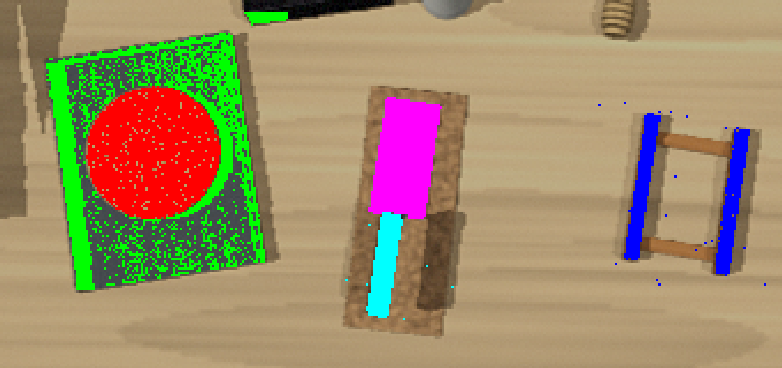

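View pics/crop1.png

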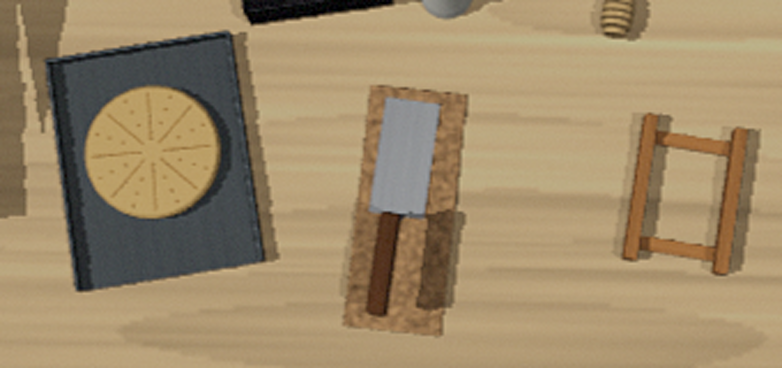

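```bash
cat > m2.py <<'E'
from h import *
c=dict(np.load('top1.npz'));c={k:(v if v.ndim else float(v)) for k,v in c.items()}
P=cloud(c);im=c['image'];hsv=cv2.cvtColor(im,cv2.COLOR_RGB2HSV).astype(int)
def rects(m,z,n):
    m=cv2.morphologyEx(m.astype(np.uint8),cv2.MORPH_CLOSE,np.ones((3,3)));
    cs,_=cv2.findContours(m,cv2.RETR_EXTERNAL,cv2.CHAIN_APPROX_NONE)
    o=[]
    for k in sorted(cs,key=cv2.contourArea)[::-1][:n]:
        w=np.array([ray_plane(c,p,z)[:2] for p in k[:,0]])*1000
        r=cv2.minAreaRect(w.astype(np.float32));print(n,len(k),r);o.append(w)
    return o
m=np.zeros((480,640),bool);m[190:280,360:435]=1
mt=m&(P[...,2]>.015);o=rects(mt,.024,2)
print('stand',cv2.minAreaRect(np.vstack(o).astype(np.float32)))
# mat by colour
m=np.zeros((480,640),bool);m[180:300,243:308]=1
mm=m&((hsv[...,1]>105)|(hsv[...,1]<60)|(hsv[...,2]<120))
mm=cv2.morphologyEx(mm.astype(np.uint8),cv2.MORPH_OPEN,np.ones((3,3)))
rects(mm,.004,1)
s=R.from_rotvec([-3.71173555e-01, -3.11954822e+00,  1.27357456e-04]).as_matrix();print(s)
E
python3 m2.py
```

```text
2 139 ((553.192626953125, -312.0281677246094), (21.2424373626709, 149.76217651367188), 81.57244873046875)
2 136 ((567.802978515625, -224.0150909423828), (16.125383377075195, 153.29905700683594), 81.70105743408203)
stand ((561.0781860351562, -269.4327392578125), (107.82481384277344, 153.3203887939453), 81.57243347167969)
1 300 ((540.4722290039062, 8.828208923339844), (109.81700897216797, 249.10252380371094), 84.93392944335938)
[[-9.72081282e-01  2.34644366e-01 -4.96397886e-05]
 [ 2.34644369e-01  9.72081280e-01 -7.57449214e-05]
 [ 3.04807902e-05 -8.52779172e-05 -9.99999996e-01]]
```

Request:
{"method": "play_rows", "body": {"slide": [[-48.38,-53.19,7],[-48.38,-53.19,7],[-48.38,-53.19,7],[-48.38,-53.19,7],[-48.38,-53.19,7],[-48.38,-53.19,7],[-48.38,-53.19,7],[-48.38,-53.19,7],[-48.38,-53.19,7],[-48.38,-53.19,7],[-48.38,-53.19,7],[-48.38,-53.19,7]], "delta_rot": [[0,0,-0.115],[0,0,-0.115],[0,0,-0.115],[0,0,-0.115],[0,0,-0.115],[0,0,-0.115],[0,0,-0.115],[0,0,-0.115],[0,0,-0.115],[0,0,-0.115],[0,0,-0.115],[0,0,-0.115]], "hand": 1}}

```text
time: 2.95
tool_pos: [0.3981, 0.218, 0.1912]
tcp_rot: [0.191, 3.135, 0.001]
wrist_force: [-0.4, -0.6, 0.2]
width: 1.002
```

```bash
cat > d.py <<'E'
from h import *
import sys
# target: grip TCP world mm x,y,z  yaw deg, pitch deg (nose down +)
def delta(x,y,z,yaw,pitch=0):
    s=read_state();Rc=R.from_rotvec(s['tcp_rot'])
    yw=np.radians(yaw)
    Rt=R.from_euler('z',yw)*R.from_euler('y',np.radians(pitch))*R.from_matrix([[-1,0,0],[0,1,0],[0,0,-1.]])
    d=Rc.inv().apply(np.array([x,y,z])/1000-s['tool_pos'])*100
    print('slide',np.round(d,2),'rot',np.round((Rc.inv()*Rt).as_rotvec(),4))
    print('t',s['time'],'pos',np.round(s['tool_pos']*1000,1),'F',np.round(s['wrist_force'],1),'w',round(s['width'],3),'q',np.round(s['q'],2))
    e=(Rc*R.from_matrix([[-1,0,0],[0,1,0],[0,0,-1.]]).inv()).as_euler('ZYX',degrees=True);print('yaw pitch roll',np.round(e,2))
if __name__=='__main__': delta(*map(float,sys.argv[1:]))
E
python3 d.py 503.8 25.5 100 -7
```

```text
slide [-12.81 -17.83   9.12] rot [0.0008 0.0012 0.0007]
t 2.95 pos [398.1 218.  191.2] F [-0.4 -0.6  0.2] w 1.002 q [ 0.45 -0.13  2.11  0.    1.16 -1.  ]
yaw pitch roll [-6.96 -0.07  0.05]
```

Request:
{"method": "play_rows", "body": {"slide": [[-12.81,-17.83,7],[-12.81,-17.83,7],[-12.81,-17.83,7],[-12.81,-17.83,7],[-12.81,-17.83,7],[-12.81,-17.83,7],[-12.81,-17.83,10],[-12.81,-17.83,12],[-12.81,-17.83,13.22],[-12.81,-17.83,13.22],[-12.81,-17.83,13.22]], "delta_rot": [[0,0,0],[0,0,0],[0,0,0],[0,0,0],[0,0,0],[0,0,0],[0,0,0],[0,0,0],[0,0,0],[0,0,0],[0,0,0]], "hand": 1}}

```text
time: 3.87
tool_pos: [0.5032, 0.0254, 0.0584]
tcp_rot: [-0.191, -3.135, -0.001]
wrist_force: [0.3, -1.7, 0.7]
width: 1.0
```

```bash
python3 d.py 503.8 25.5 59 -7; python3 - <<'E'
from h import *
a=read_camera('top');b=read_camera('scene')
save(np.hstack([cv2.resize(a['image'][180:300,220:320],(400,480)),cv2.resize(b['image'][190:310,310:410],(400,480))]),'g1.png')
E
```

```text
slide [-0.06  0.01 -0.06] rot [ 0.0005 -0.0006  0.0006]
t 3.8667 pos [503.2  25.4  58.4] F [ 0.3 -1.7  0.7] w 1.0 q [ 0.    0.13  2.13  0.    0.88 -1.45]
yaw pitch roll [-6.97  0.03  0.03]
```

View pics/g1.png

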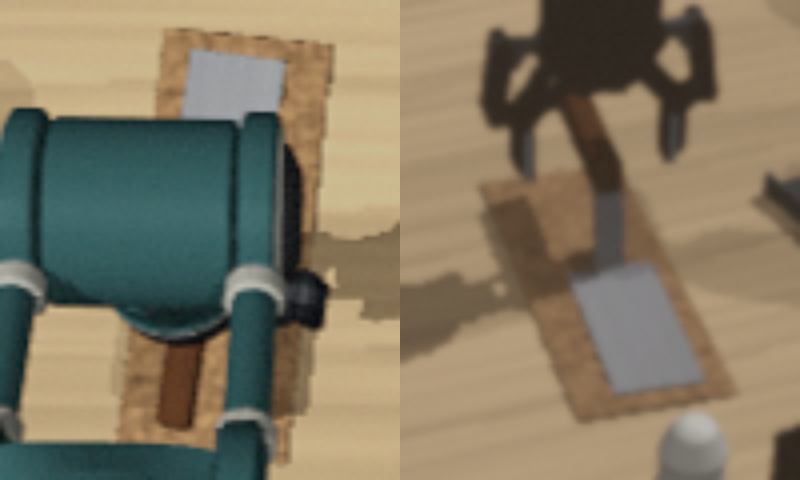

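The jaws straddle the handle, roughly centred (left crop: handle at 180,385; right crop: handle at 595,135 between both fingers). Close on it.

Request:
{"method": "play_rows", "body": {"slide": [[0,0,-0.05],[0,0,-0.05],[0,0,-0.05],[0,0,-0.05],[0,0,-0.05],[0,0,-0.05],[0,0,-0.05],[0,0,-0.05],[0,0,-0.05],[0,0,-0.05]], "delta_rot": [[0,0,0],[0,0,0],[0,0,0],[0,0,0],[0,0,0],[0,0,0],[0,0,0],[0,0,0],[0,0,0],[0,0,0]], "hand": 0, "force": 110}}

```text
time: 4.8
tool_pos: [0.5052, 0.0258, 0.0611]
tcp_rot: [0.19, 3.132, 0.002]
wrist_force: [-1.6, 1.3, 5.0]
width: 0.216
```

```bash
python3 d.py 503.8 25.5 59 -7
```

```text
slide [ 0.14 -0.05  0.21] rot [0.0013 0.0037 0.0009]
t 4.8 pos [505.2  25.8  61.1] F [-1.6  1.3  5. ] w 0.216 q [ 0.    0.13  2.13  0.    0.88 -1.45]
yaw pitch roll [-6.95 -0.21  0.07]
```

Request:
{"method": "play_rows", "body": {"slide": [[0,0,-0.3],[0,0,-1],[0,0,-2],[0,0,-3],[0,0,-4],[0,0,-5],[0,0,-5],[0,0,-5]], "delta_rot": [[0,0,0],[0,0,0],[0,0,0],[0,0,0],[0,0,0],[0,0,0],[0,0,0],[0,0,0]]}}

```text
time: 5.47
tool_pos: [0.506, 0.0258, 0.1125]
tcp_rot: [0.19, 3.129, 0.002]
wrist_force: [-0.9, -0.9, -2.4]
width: 0.215
```

```bash
python3 d.py 503.8 25.5 109 -7; python3 - <<'E'
from h import *
a=read_camera('top');b=read_camera('scene')
np.savez('top2.npz',**a);np.savez('scene2.npz',**b)
save(np.hstack([cv2.resize(a['image'][180:300,220:320],(400,480)),cv2.resize(b['image'][190:310,310:410],(400,480))]),'g2.png')
E
python3 d.py 503.8 25.5 109 -7
```

```text
slide [ 0.21 -0.05  0.34] rot [0.0016 0.0063 0.001 ]
t 5.4667 pos [506.   25.8 112.5] F [-0.9 -0.9 -2.4] w 0.215 q [ 0.    0.06  2.09  0.    0.99 -1.45]
yaw pitch roll [-6.95 -0.36  0.09]
slide [ 0.09 -0.04  0.2 ] rot [0.0012 0.0034 0.0009]
t 5.5667 pos [504.7  25.8 111. ] F [-0.2  0.2 -1.5] w 0.216 q [ 0.    0.06  2.09  0.    0.99 -1.45]
yaw pitch roll [-6.95 -0.19  0.07]
```

View pics/g2.png

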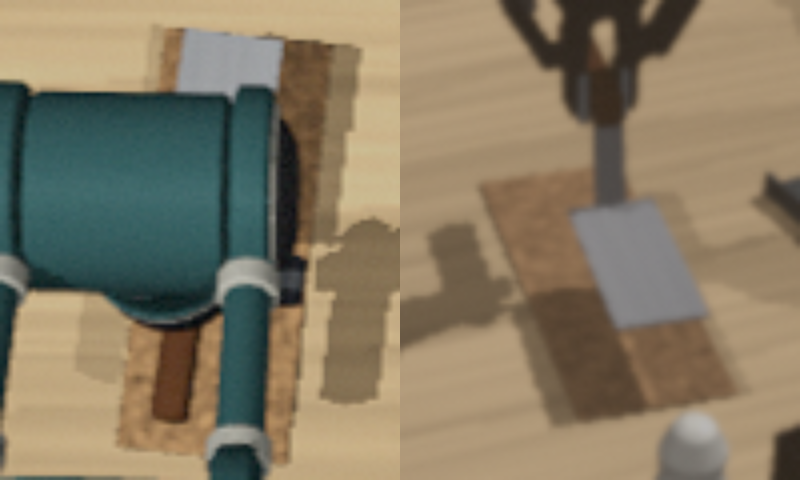

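```bash
python3 - <<'E'
from h import *
from d import *
def ld(n):
    c=dict(np.load(n));return {k:(v if v.ndim else float(v)) for k,v in c.items()}
for n in('top2.npz','scene2.npz'):
    c=ld(n);P=cloud(c);hsv=cv2.cvtColor(c['image'],cv2.COLOR_RGB2HSV).astype(int)
    m=(hsv[...,1]<50)&(hsv[...,2]>80)&(P[...,0]>.53)&(P[...,0]<.67)&(abs(P[...,1])<.07)&(P[...,2]>.03)&(P[...,2]<.08)
    cs,_=cv2.findContours(cv2.morphologyEx(m.astype(np.uint8),cv2.MORPH_OPEN,np.ones((3,3))),cv2.RETR_EXTERNAL,cv2.CHAIN_APPROX_NONE)
    k=max(cs,key=cv2.contourArea);mm=np.zeros(m.shape,np.uint8);cv2.drawContours(mm,[k],-1,1,-1);mm=cv2.erode(mm,np.ones((3,3)))>0
    Q=P[mm];A=np.c_[Q[:,:2]-Q[:,:2].mean(0),np.ones(len(Q))];s,*_=np.linalg.lstsq(A,Q[:,2],rcond=None)
    r=cv2.minAreaRect((np.array([ray_plane(c,p,s[2])[:2] for p in k[:,0]])*1000).astype(np.float32))
    print(n,len(Q),Q.mean(0),'slope deg',np.degrees(s[:2]),(Q[:,2]-A@s).std(),r)
E
```

```text
top2.npz 266 [0.63667526 0.01085124 0.06148352] slope deg [-222.76183717  -29.78514586] 0.035204256297517146 ((636.379150390625, 8.888452529907227), (34.538570404052734, 56.58040237426758), 1.038071632385254)
scene2.npz 585 [0.59768191 0.01517163 0.05740892] slope deg [ 0.18100168 -0.22091526] 0.001453707845648373 ((593.7457275390625, 15.716985702514648), (56.00832748413086, 125.3348388671875), 82.9439926147461)
```

```bash
python3 d.py 360 225.5 95 10.5
```

```text
slide [16.78 18.07  1.56] rot [ 0.0007  0.0035 -0.3045]
t 5.5667 pos [504.7  25.8 111. ] F [-0.2  0.2 -1.5] w 0.216 q [ 0.    0.06  2.09  0.    0.99 -1.45]
yaw pitch roll [-6.95 -0.19  0.07]
```

Request:
{"method": "play_rows", "body": {"slide": [[1.5,1.6,0],[4,4.3,0],[6.5,7,0],[9,9.7,0],[11.5,12.4,0],[14,15.1,0.5],[16,17.2,1],[16.8,18.1,1.5],[16.8,18.1,1.5],[16.8,18.1,1.5]], "delta_rot": [[0,0,-0.03],[0,0.003,-0.08],[0,0.003,-0.13],[0,0.003,-0.18],[0,0.003,-0.22],[0,0.003,-0.26],[0,0.003,-0.29],[0,0.003,-0.305],[0,0.003,-0.305],[0,0.003,-0.305]]}}

```text
time: 6.4
tool_pos: [0.3588, 0.2257, 0.0948]
tcp_rot: [0.291, -3.127, 0.001]
wrist_force: [0.1, 0.5, -0.8]
width: 0.21
```

```bash
python3 d.py 360 225.5 64 10.5 1.5
```

```text
slide [-0.11 -0.04  3.08] rot [-0.0004  0.0251  0.0026]
t 6.4 pos [358.8 225.7  94.8] F [ 0.1  0.5 -0.8] w 0.21 q [ 0.5  -0.07  2.26  0.    0.96 -1.25]
yaw pitch roll [10.65  0.06 -0.02]
```

Request:
{"method": "play_rows", "body": {"slide": [[-0.1,0,1],[-0.1,0,2],[-0.1,0,2.7],[-0.1,0,3.0],[-0.1,0,3.0]], "delta_rot": [[0,0.01,0],[0,0.025,0],[0,0.025,0],[0,0.025,0],[0,0.025,0]]}}

```text
time: 6.82
tool_pos: [0.3602, 0.2252, 0.0644]
tcp_rot: [0.287, -3.102, 0.005]
wrist_force: [-1.6, -1.1, 3.3]
width: 0.213
```

```bash
python3 d.py 360 225.5 64 10.5 1.5; python3 - <<'E'
from h import *
a=read_camera('top');b=read_camera('scene')
np.savez('top3.npz',**a);np.savez('scene3.npz',**b)
save(np.hstack([cv2.resize(a['image'][150:300,110:235],(400,480)),cv2.resize(b['image'][190:310,400:520],(400,400)) if 0 else cv2.resize(b['image'][180:300,400:500],(400,480))]),'g3.png')
E
```

```text
slide [0.02 0.03 0.04] rot [-0.0009 -0.0004  0.001 ]
t 6.8167 pos [360.2 225.2  64.4] F [-1.6 -1.1  3.3] w 0.213 q [ 0.49 -0.01  2.27  0.01  0.91 -1.27]
yaw pitch roll [10.56  1.52 -0.05]
```

View pics/g3.png

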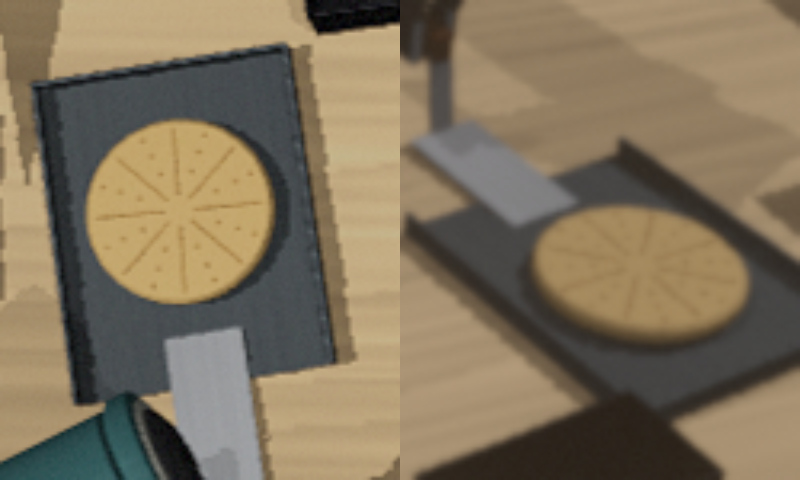

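```bash
cat > s.py <<'E'
from h import *
import sys
def ld(n):
    c=dict(np.load(n));return {k:(v if v.ndim else float(v)) for k,v in c.items()}
O=np.array([585.9,269.1]);a=np.radians(10.5);Rm=np.array([[np.cos(a),np.sin(a)],[-np.sin(a),np.cos(a)]])
def S(p): return Rm@(np.array(p)-O)
def hull(c,m,z):
    m=cv2.morphologyEx(m.astype(np.uint8),cv2.MORPH_OPEN,np.ones((2,2)))
    cs,_=cv2.findContours(m,cv2.RETR_EXTERNAL,cv2.CHAIN_APPROX_NONE);k=max(cs,key=cv2.contourArea)[:,0]
    return np.array([ray_plane(c,p,z)[:2] for p in k])*1000
def bread(c,z=.02,out=True):
    hsv=cv2.cvtColor(c['image'],cv2.COLOR_RGB2HSV).astype(int);P=cloud(c)
    m=(hsv[...,1]>100)&(hsv[...,2]>100)&(P[...,0]>.45)&(P[...,0]<.75)&(P[...,1]>.15)&(P[...,1]<.36)
    w=hull(c,m,z);(x,y),r=cv2.minEnclosingCircle(w.astype(np.float32));print('bread',x,y,r,'sheet',S((x,y)))
if __name__=='__main__':
  for n in sys.argv[1:]:
    c=ld(n);bread(c);P=cloud(c);hsv=cv2.cvtColor(c['image'],cv2.COLOR_RGB2HSV).astype(int)
    m=(hsv[...,1]<35)&(hsv[...,2]>110)&(P[...,0]>.38)&(P[...,0]<.75)&(P[...,1]>.15)&(P[...,1]<.36)&(P[...,2]<.02)
    w=hull(c,m,.007);r=cv2.minAreaRect(w.astype(np.float32));print(r)
    ws=np.array([S(p) for p in w]);print('sheet frame min max',ws.min(0),ws.max(0),'front lat',[ (q[:,1].min(),q[:,1].max()) for q in [ws[(ws[:,0]<ws[:,0].max()-5)&(ws[:,0]>ws[:,0].max()-30)]]])
E
python3 s.py top3.npz scene3.npz
```

```text
bread 590.0042724609375 266.9413757324219 68.19811248779297 sheet [ 3.64216801 -2.87042215]
((444.58465576171875, 238.87472534179688), (119.93553161621094, 56.88751220703125), 10.726737022399902)
sheet frame min max [-204.3442114   -32.43037178] [-84.51966956  24.64889829] front lat [(np.float64(-32.243470967700524), np.float64(24.648898287953504))]
bread 602.004150390625 270.321044921875 69.25894165039062 sheet [16.05700267 -1.7341499 ]
((451.1593933105469, 243.87982177734375), (121.0152816772461, 54.06119155883789), 9.540393829345703)
sheet frame min max [-197.75126489  -28.1287646 ] [-76.75707263  27.03921518] front lat [(np.float64(-28.128764596014165), np.float64(25.533846759262953))]
```

Request:
{"method": "play_rows", "body": {"slide": [[-0.3,0,0.1],[-1,0,0.07],[-2,0,0.05],[-3,0,0.02],[-4,0,0],[-5,0,-0.03],[-5.8,0,-0.05],[-6,0,-0.06],[-6,0,-0.06]], "delta_rot": [[0,0,0],[0,0,0],[0,0,0],[0,0,0],[0,0,0],[0,0,0],[0,0,0],[0,0,0],[0,0,0]]}}

```text
time: 7.67
tool_pos: [0.4212, 0.237, 0.0643]
tcp_rot: [0.287, -3.105, 0.004]
wrist_force: [1.9, -0.3, 1.1]
width: 0.213
```

```bash
python3 d.py 419 236.5 63 10.5 1.5; python3 - <<'E'
from h import *
a=read_camera('top');b=read_camera('scene')
np.savez('top4.npz',**a);np.savez('scene4.npz',**b)
save(np.hstack([cv2.resize(a['image'][150:300,110:235],(400,480)),cv2.resize(b['image'][190:310,400:520],(400,400)) if 0 else cv2.resize(b['image'][180:300,400:500],(400,480))]),'g4.png')
E
python3 s.py top4.npz scene4.npz
```

```text
slide [ 0.23 -0.01  0.13] rot [-0.0003  0.0031  0.0013]
t 7.6667 pos [421.2 237.   64.3] F [ 1.9 -0.3  1.1] w 0.213 q [ 0.46  0.1   2.15  0.01  0.91 -1.3 ]
yaw pitch roll [ 1.057e+01  1.320e+00 -1.000e-02]
bread 621.0682373046875 271.724853515625 68.12870025634766 sheet [35.05768348 -3.8280021 ]
((502.61199951171875, 250.43228149414062), (113.2820053100586, 56.852577209472656), 10.729225158691406)
sheet frame min max [-141.8340142  -31.8129703] [-28.75894418  25.36741076] front lat [(np.float64(-31.433011814221345), np.float64(25.36741076100299))]
bread 634.2155151367188 276.2435302734375 69.12427520751953 sheet [48.80827236 -1.78089209]
((505.7266540527344, 254.47360229492188), (106.1066665649414, 53.77648162841797), 9.818819046020508)
sheet frame min max [-134.72976805  -27.24210893] [-28.68474355  27.12346349] front lat [(np.float64(-26.64468990648918), np.float64(26.396978824045387))]
```

View pics/g4.png

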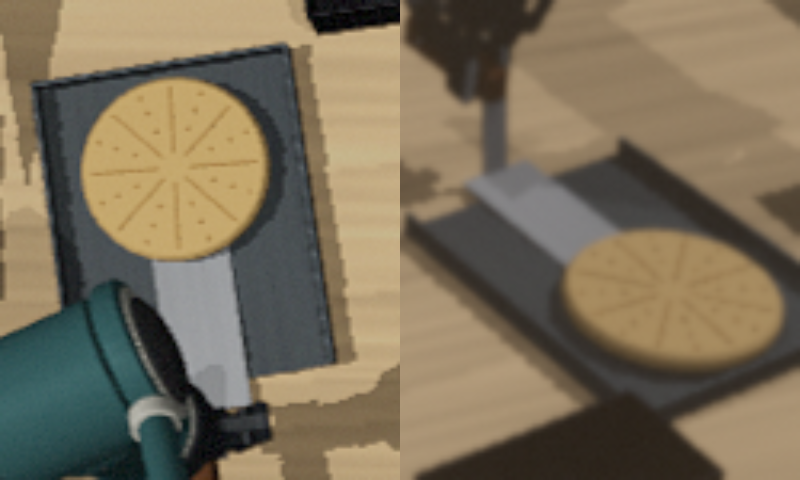

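Request:
{"method": "play_rows", "body": {"slide": [[-0.3,0,0.15],[-1,0,0.12],[-2,0,0.1],[-3,0,0.07],[-4,0,0.05],[-5,0,0.02],[-6,0,-0.01],[-6.5,0,-0.02],[-6.5,0,-0.02]], "delta_rot": [[0,0,0],[0,0,0],[0,0,0],[0,0,0],[0,0,0],[0,0,0],[0,0,0],[0,0,0],[0,0,0]]}}

```text
time: 8.52
tool_pos: [0.4851, 0.2491, 0.0634]
tcp_rot: [0.288, -3.106, 0.003]
wrist_force: [-0.2, -0.0, 3.1]
width: 0.216
```

```bash
python3 d.py 536.5 258 62 10.5 1; python3 - <<'E'
from h import *
a=read_camera('top');b=read_camera('scene')
np.savez('top5.npz',**a);np.savez('scene5.npz',**b)
save(np.hstack([cv2.resize(a['image'][150:300,110:235],(400,480)),cv2.resize(b['image'][190:310,400:520],(400,400)) if 0 else cv2.resize(b['image'][180:300,400:500],(400,480))]),'g5.png')
E
python3 s.py top5.npz scene5.npz
```

```text
slide [-5.22 -0.07  0.03] rot [-0.0002 -0.005   0.0016]
t 8.5167 pos [485.1 249.1  63.4] F [-0.2 -0.   3.1] w 0.216 q [ 0.43  0.21  2.02  0.01  0.93 -1.33]
yaw pitch roll [ 1.059e+01  1.290e+00 -1.000e-02]
bread 629.6428833007812 277.1869812011719 67.96018981933594 sheet [ 4.44841399e+01 -1.99433714e-02]
((542.3961791992188, 250.54302978515625), (56.23200988769531, 42.361114501953125), 11.644391059875488)
sheet frame min max [-74.08788746 -31.43301181] [-17.73060783  10.93486549] front lat [(np.float64(-31.433011814221345), np.float64(10.934865492665478))]
bread 641.0206909179688 283.70855712890625 71.2642593383789 sheet [56.85988794  4.31898741]
((545.0868530273438, 260.2333068847656), (52.34825134277344, 50.67884826660156), 10.175498008728027)
sheet frame min max [-68.000026   -26.76055379] [-15.70259344  24.07806452] front lat [(np.float64(-26.64468990648918), np.float64(24.07806452082984))]
```

View pics/g5.png

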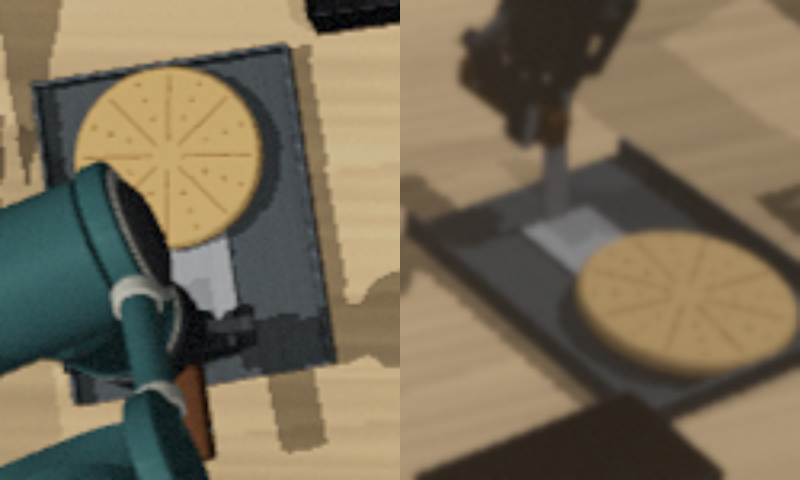

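Request:
{"method": "play_rows", "body": {"slide": [[-0.4,0,0.05],[-1.2,0,0.03],[-2,0,0],[-2.8,0,-0.02],[-3.5,0,-0.04],[-4,0,-0.05],[-4.2,0,-0.05],[-4.2,0,-0.05]], "delta_rot": [[0,0,0],[0,0,0],[0,0,0],[0,0,0],[0,0,0],[0,0,0],[0,0,0],[0,0,0]]}}

```text
time: 9.28
tool_pos: [0.5255, 0.2567, 0.0631]
tcp_rot: [0.288, -3.105, 0.004]
wrist_force: [-5.2, -0.6, 6.5]
width: 0.217
```

```bash
python3 d.py 536.5 258 62 10.5 1; python3 - <<'E'
from h import *
a=read_camera('top');b=read_camera('scene')
np.savez('top6.npz',**a);np.savez('scene6.npz',**b)
save(np.hstack([cv2.resize(a['image'][150:300,110:235],(400,480)),cv2.resize(b['image'][190:310,400:520],(400,400)) if 0 else cv2.resize(b['image'][180:300,400:500],(400,480))]),'g6.png')
E
python3 s.py top6.npz scene6.npz
```

```text
slide [-1.11 -0.07  0.09] rot [-0.0002 -0.0059  0.0018]
t 9.2833 pos [525.5 256.7  63.1] F [-5.2 -0.6  6.5] w 0.217 q [ 0.41  0.28  1.94  0.01  0.95 -1.35]
yaw pitch roll [ 1.061e+01  1.340e+00 -1.000e-02]
bread 631.4569702148438 278.4306640625 67.51929473876953 sheet [46.49449301  0.87232282]
((567.1801147460938, 242.83753967285156), (11.81733512878418, 14.008231163024902), 1.0212055444717407)
sheet frame min max [-29.0479038  -30.18522692] [-17.34598733 -15.03132996] front lat [(np.float64(-29.513938894459123), np.float64(-15.031329959522585))]
bread 638.8125 286.0549011230469 70.06859588623047 sheet [55.11626061  7.02845249]
((567.844482421875, 245.80422973632812), (9.480080604553223, 15.216960906982422), 45.260040283203125)
sheet frame min max [-27.36785528 -26.16687054] [-14.39757431 -11.33941293] front lat [(np.float64(-26.1668705370959), np.float64(-11.339412932648253))]
```

View pics/g6.png

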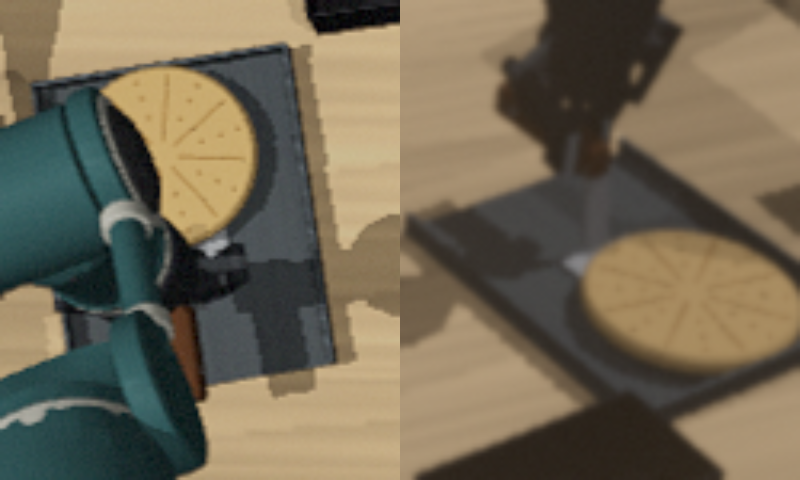

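Request:
{"method": "play_rows", "body": {"slide": [[-0.3,0,-0.02],[-0.7,0,-0.02],[-0.7,0,-0.02],[-0.7,0,-0.05],[-0.65,0,-0.2],[-0.6,0,-0.5],[-0.5,0,-0.9],[-0.3,0,-1.4],[-0.3,0,-2],[-0.3,0,-2.4],[-0.3,0,-2.5],[-0.3,0,-2.5]], "delta_rot": [[0,0,0],[0,0,0],[0,0,0],[0,-0.01,0],[0,-0.022,0],[0,-0.032,0],[0,-0.032,0],[0,-0.032,0],[0,-0.032,0],[0,-0.032,0],[0,-0.032,0],[0,-0.032,0]]}}

```text
time: 10.38
tool_pos: [0.5298, 0.2576, 0.089]
tcp_rot: [-0.289, 3.117, 0.002]
wrist_force: [0.1, -0.6, -2.7]
width: 0.217
```

```bash
python3 d.py 536.5 258 62 10.5 1; python3 - <<'E'
from h import *
a=read_camera('top');b=read_camera('scene')
np.savez('top7.npz',**a);np.savez('scene7.npz',**b)
save(np.hstack([cv2.resize(a['image'][150:300,110:235],(400,480)),cv2.resize(b['image'][190:310,400:520],(400,400)) if 0 else cv2.resize(b['image'][180:300,400:500],(400,480))]),'g7.png')
P=cloud(b);hsv=cv2.cvtColor(b['image'],cv2.COLOR_RGB2HSV).astype(int)
m=(hsv[...,1]>100)&(hsv[...,2]>90)&(P[...,0]>.55)&(P[...,0]<.72)&(P[...,1]>.19)&(P[...,1]<.36)&(P[...,2]>.025)&(P[...,2]<.08)
Q=P[m];A=np.c_[Q[:,:2]-Q[:,:2].mean(0),np.ones(len(Q))]
s,*_=np.linalg.lstsq(A,Q[:,2],rcond=None)
for _ in range(4):
    k=abs(Q[:,2]-A@s)<.004; s,*_=np.linalg.lstsq(A[k],Q[k,2],rcond=None)
print(k.sum(),len(Q),Q[k].mean(0),s)
E
```

```text
slide [-0.64 -0.09  2.71] rot [0.0002 0.0283 0.0018]
t 10.3833 pos [529.8 257.6  89. ] F [ 0.1 -0.6 -2.7] w 0.217 q [ 0.41  0.23  1.94 -0.    0.96 -1.34]
yaw pitch roll [ 1.06e+01 -6.20e-01  1.00e-02]
1383 1426 [0.63888579 0.28115213 0.05036783] [0.00044463 0.00556905 0.05036684]
```

View pics/g7.png

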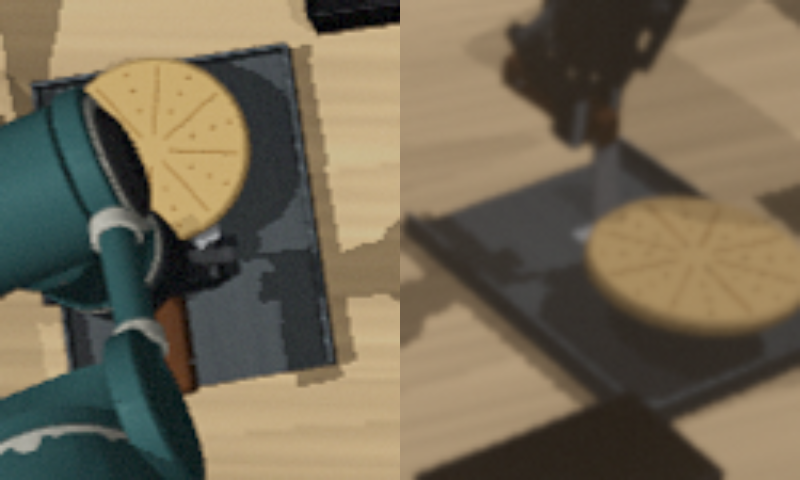

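```bash
cat > bf.py <<'E'
from s import *
from scipy.optimize import least_squares
def bfit(c,box,zt,r=68.,dbg=None):
    """circle of known radius through the bread's top outline; box xmin,xmax,ymin,ymax m"""
    hsv=cv2.cvtColor(c['image'],cv2.COLOR_RGB2HSV).astype(int);P=cloud(c)
    m=(hsv[...,1]>95)&(hsv[...,2]>90)&(P[...,0]>box[0])&(P[...,0]<box[1])&(P[...,1]>box[2])&(P[...,1]<box[3])&(P[...,2]>zt-.007)&(P[...,2]<zt+.009)
    w=hull(c,m,zt); pts=w
    (x,y),_=cv2.minEnclosingCircle(w.astype(np.float32))
    f=lambda p:np.hypot(w[:,0]-p[0],w[:,1]-p[1])-r
    best=None
    for dx in(-30,0,30):
        for dy in(-30,0,30):
            s=least_squares(f,[x+dx,y+dy],loss='cauchy',f_scale=1.)
            if best is None or s.cost<best.cost: best=s
    print('bread',np.round(best.x,1),'inl',(abs(f(best.x))<2).mean(),len(w));return best.x
E
python3 - <<'E'
from bf import *
for n in('top7.npz','scene7.npz'):
    b=bfit(ld(n),(.53,.75,.16,.38),.0504)
    d=b-np.array([529.8,257.6]);a=np.radians(10.6)
    print('turner frame',d@[np.cos(a),np.sin(a)]-90,d@[-np.sin(a),np.cos(a)])
E
python3 d.py 450 -250 120 -8.7 -0.5
```

```text
bread [627.6 281.6] inl 0.5605095541401274 157
turner frame 10.498837456751318 5.565951619626221
bread [642.1 281.5] inl 0.7022900763358778 131
turner frame 24.764746413809178 2.8184136699448543
slide [ 17.08 -48.41  -3.34] rot [0.0029 0.0005 0.337 ]
t 10.4833 pos [529.1 257.4  88.1] F [ 0.6 -0.1 -3.1] w 0.214 q [ 0.41  0.23  1.94 -0.    0.96 -1.34]
yaw pitch roll [ 1.061e+01 -5.300e-01 -1.000e-02]
```

Request:
{"method": "play_rows", "body": {"slide": [[0.16,-0.47,-0.2],[0.5,-1.5,-0.5],[1.04,-3.1,-0.9],[1.76,-5.3,-1.3],[2.7,-8.2,-1.7],[3.7,-11.2,-2],[4.7,-14.2,-2.2],[5.7,-17.3,-2.4],[6.6,-19.9,-2.5],[7.3,-22,-2.5],[7.8,-23.5,-2.5],[8.1,-24.4,-2.5]], "delta_rot": [[0,0,0.003],[0,0,0.01],[0,0,0.021],[0,0,0.036],[0,0,0.056],[0,0,0.076],[0,0,0.097],[0,0,0.118],[0,0,0.136],[0,0,0.15],[0,0,0.161],[0,0,0.167]]}}

```text
time: 11.48
tool_pos: [0.4932, 0.0001, 0.1125]
tcp_rot: [-0.024, 3.133, 0.001]
wrist_force: [0.9, 0.4, -2.7]
width: 0.212
```

```bash
python3 d.py 458.9 -257.9 112 -8.7 -0.5; python3 - <<'E'
from h import *
b=read_camera('scene');save(b['image'],'g8.png')
E
```

```text
slide [  3.82 -25.74  -0.  ] rot [ 0.0021 -0.      0.1672]
t 11.4833 pos [4.932e+02 1.000e-01 1.125e+02] F [ 0.9  0.4 -2.7] w 0.212 q [-0.05  0.03  2.12  0.    0.98 -1.64]
yaw pitch roll [ 0.88 -0.5   0.04]
```

View pics/g8.png

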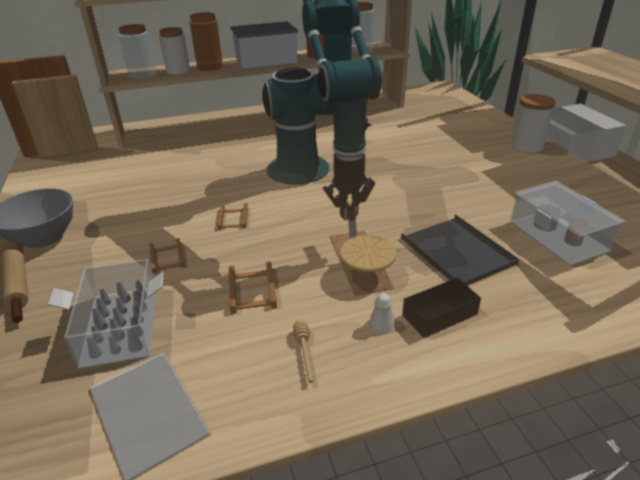

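Request:
{"method": "play_rows", "body": {"slide": [[0.08,-0.5,0],[0.25,-1.7,0],[0.5,-3.5,0],[0.85,-5.9,0],[1.3,-9,0],[1.8,-12.2,0],[2.3,-15.4,0],[2.75,-18.6,0],[3.1,-21.4,0],[3.5,-23.6,0],[3.7,-25,0],[3.8,-25.7,0]], "delta_rot": [[0,0,0.003],[0,0,0.01],[0,0,0.022],[0,0,0.038],[0,0,0.058],[0,0,0.079],[0,0,0.1],[0,0,0.12],[0,0,0.138],[0,0,0.153],[0,0,0.162],[0,0,0.167]]}}

```text
time: 12.53
tool_pos: [0.459, -0.26, 0.1122]
tcp_rot: [0.24, 3.124, -0.0]
wrist_force: [-0.1, 0.3, -3.9]
width: 0.214
```

Request:
{"method": "play_rows", "body": {"slide": [[0,0,0.5],[0,0,1],[0,0,1.4],[0,0,1.5]], "delta_rot": [[0,0,0],[0,0,0],[0,0,0],[0,0,0]]}}

```text
time: 12.87
tool_pos: [0.4583, -0.2584, 0.0956]
tcp_rot: [0.238, 3.126, 0.002]
wrist_force: [-1.0, 0.1, -3.5]
width: 0.209
```

```bash
python3 d.py 458.9 -257.9 98 -8.7 -0.5; python3 - <<'E'
from bf import *
a=read_camera('top');b=read_camera('scene')
np.savez('top9.npz',**a);np.savez('scene9.npz',**b)
zt=.060
for c in(a,b):
    bfit(c,(.45,.68,-.38,-.17),zt)
P=cloud(b);m=(abs(P[...,2]-zt)<.008)&(P[...,0]>.5)&(P[...,0]<.65)&(P[...,1]<-.2)&(P[...,1]>-.35);print(np.median(P[m],0),m.sum())
save(np.hstack([cv2.resize(a['image'][180:300,350:450],(400,480)),cv2.resize(b['image'][210:330,205:305],(400,480))]),'g9.png')
E
```

```text
slide [-0.05  0.06 -0.24] rot [ 0.002  -0.0026  0.0001]
t 12.8667 pos [ 458.3 -258.4   95.6] F [-1.   0.1 -3.5] w 0.209 q [-0.56  0.12  2.06  0.01  0.96 -1.99]
yaw pitch roll [-8.69 -0.35  0.11]
bread [ 551.4 -268.4] inl 0.14882506527415143 383
bread [ 575.4 -266. ] inl 0.5416666666666666 144
[ 0.57237309 -0.26892467  0.05755957] 1738
```

View pics/g9.png

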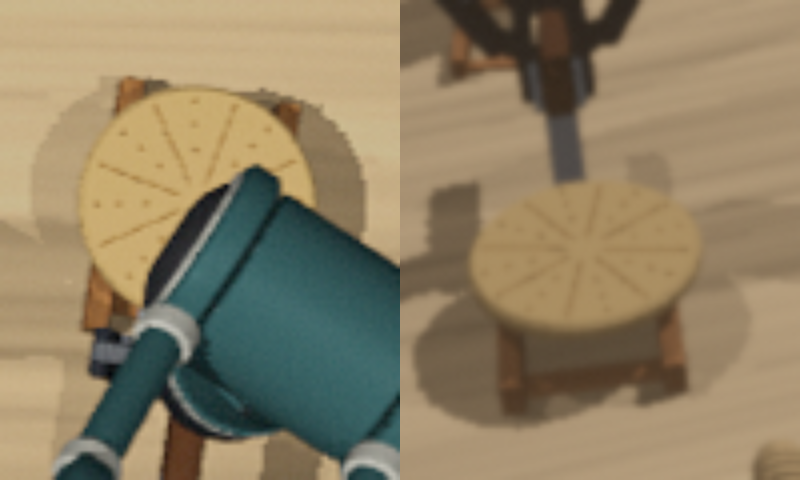

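```bash
python3 - <<'E'
from bf import *
a=ld('top9.npz');b=ld('scene9.npz')
print(ray_plane(a,(399.3,231.3),.058),ray_plane(b,(251.5,272.5),.058))
# stand centre in scene: project world stand corners & overlay
for n,c in(('top',a),('scene',b)):
    im=cv2.resize(c['image'],None,fx=4,fy=4,interpolation=2)
    y=np.radians(-8.7);Rz=np.array([[np.cos(y),-np.sin(y)],[np.sin(y),np.cos(y)]])
    for bx in(-46,46):
        cor=[(75,bx-7),(75,bx+7),(-75,bx+7),(-75,bx-7)]
        p=np.array([proj(c,[*(Rz@np.array(q)+[560.3,-269.4])/1000,.024]) for q in cor])
        cv2.polylines(im,[np.int32(p*4+2)],True,(0,255,0),1)
    for ctr,r,col in(((561,-269),68,(255,0,0)),):
        p=np.array([proj(c,[(ctr[0]+r*np.cos(t))/1000,(ctr[1]+r*np.sin(t))/1000,.058]) for t in np.linspace(0,6.28,60)])
        cv2.polylines(im,[np.int32(p*4+2)],True,col,1)
    o=(1400,720) if n=='top' else(820,840)
    save(im[o[1]:o[1]+480,o[0]:o[0]+400],'o_%s.png'%n)
save(np.hstack([cv2.cvtColor(cv2.imread('pics/o_%s.png'%n),cv2.COLOR_BGR2RGB) for n in('top','scene')]),'o9.png')
E
```

```text
[ 0.55986677 -0.26786889  0.058     ] [ 0.56816682 -0.2657162   0.058     ]
```

View pics/o9.png

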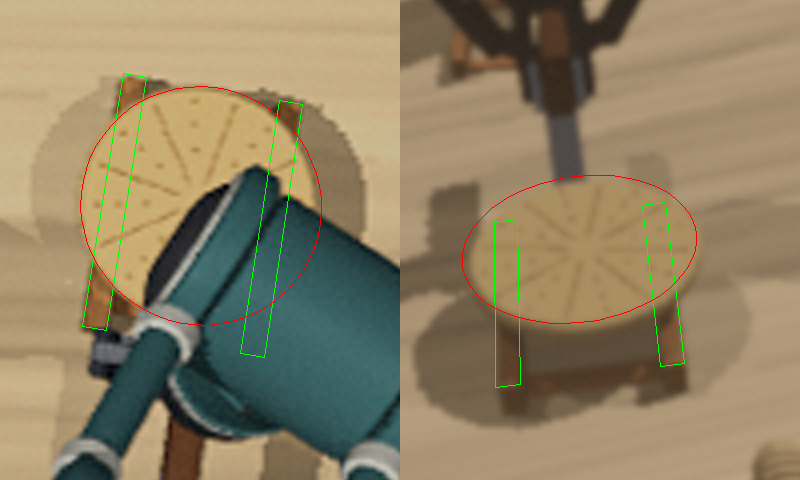

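Request:
{"method": "play_rows", "body": {"slide": [[0,-0.08,0.4],[0,-0.15,0.9],[0,-0.15,1.2],[0,-0.15,1.4],[0,-0.15,1.5],[0,-0.15,1.6],[0,-0.15,1.7],[0,-0.15,1.8],[0,-0.15,1.9],[0,-0.15,2.0],[0,-0.15,2.1],[0,-0.15,2.2]], "delta_rot": [[0,0,0],[0,0,0],[0,0,0],[0,0,0],[0,0,0],[0,0,0],[0,0,0],[0,0,0],[0,0,0],[0,0,0],[0,0,0],[0,0,0]]}}

```text
time: 13.97
tool_pos: [0.4589, -0.2603, 0.0744]
tcp_rot: [0.238, 3.125, 0.001]
wrist_force: [-1.0, -0.1, -1.6]
width: 0.212
```

```bash
python3 d.py 458.9 -260 69 -8.7 -0.5; python3 - <<'E'
from bf import *
a=read_camera('top');b=read_camera('scene')
np.savez('top10.npz',**a);np.savez('scene10.npz',**b)
save(np.hstack([cv2.resize(a['image'][180:300,350:450],(400,480)),cv2.resize(b['image'][210:330,205:305],(400,480))]),'g10.png')
P=cloud(b);m=(P[...,2]>.03)&(P[...,2]<.05)&(P[...,0]>.5)&(P[...,0]<.65)&(P[...,1]<-.2)&(P[...,1]>-.35);print(np.median(P[m],0),m.sum())
E
```

```text
slide [0.01 0.03 0.54] rot [ 0.0013 -0.0011  0.0001]
t 13.9667 pos [ 458.9 -260.3   74.4] F [-1.  -0.1 -1.6] w 0.212 q [-0.57  0.15  2.07  0.01  0.91 -1.99]
yaw pitch roll [-8.69 -0.44  0.07]
[ 0.57495939 -0.27098778  0.04068277] 1821
```

View pics/g10.png

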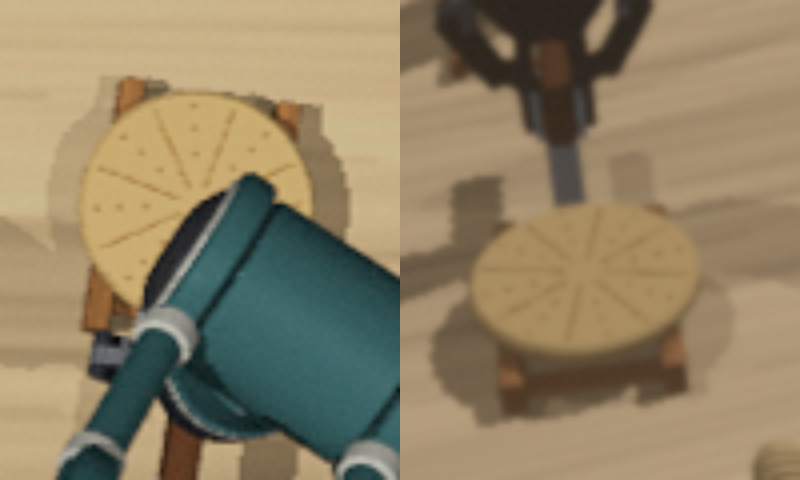

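Request:
{"method": "play_rows", "body": {"slide": [[0,0,0.3],[0,0,0.5],[0,0,0.58],[0.2,0,0.58],[0.8,0,0.58],[2,0,0.58],[4,0,0.56],[6.5,0,0.54],[9,0,0.52],[11.5,0,0.5],[13,0,0.48],[13.6,0,0.48]], "delta_rot": [[0,0,0],[0,0,0],[0,0,0],[0,0,0],[0,0,0],[0,0,0],[0,0,0],[0,0,0],[0,0,0],[0,0,0],[0,0,0],[0,0,0]]}}

```text
time: 15.07
tool_pos: [0.3207, -0.238, 0.0676]
tcp_rot: [0.239, 3.128, 0.004]
wrist_force: [0.4, 0.3, -2.1]
width: 0.212
```

```bash
python3 d.py 505 25.7 115 -7 0; python3 - <<'E'
from bf import *
a=read_camera('top');b=read_camera('scene')
np.savez('top11.npz',**a);np.savez('scene11.npz',**b)
save(np.hstack([cv2.resize(a['image'][180:300,350:450],(400,480)),cv2.resize(b['image'][210:330,205:305],(400,480))]),'g11.png')
E
```

```text
slide [-14.23  28.88  -4.6 ] rot [ 0.0026  0.0045 -0.0304]
t 15.0667 pos [ 320.7 -238.    67.6] F [ 0.4  0.3 -2.1] w 0.212 q [-0.7  -0.09  2.33  0.01  0.89 -2.13]
yaw pitch roll [-8.74 -0.26  0.15]
```

View pics/g11.png

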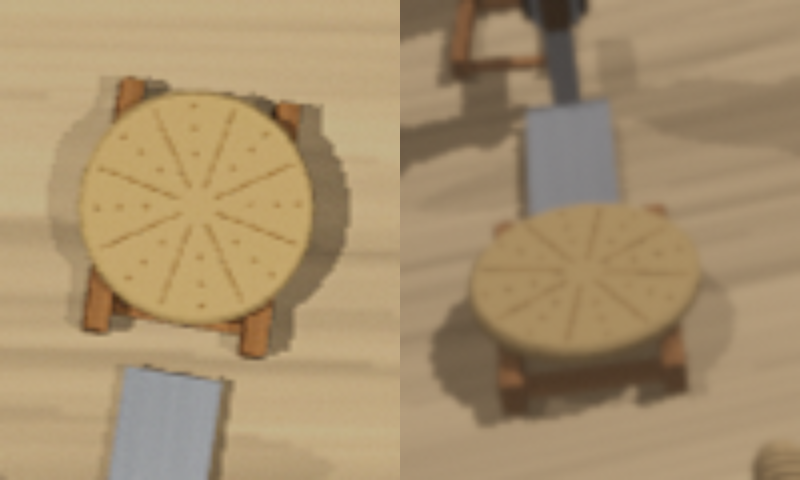

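Request:
{"method": "play_rows", "body": {"slide": [[0,0,-1.5],[0,0,-3.5],[-0.5,1,-4.6],[-2.1,4.3,-4.6],[-3.8,7.8,-4.6],[-5.6,11.4,-4.6],[-7.4,15,-4.6],[-9.1,18.5,-4.6],[-10.9,22.1,-4.6],[-12.5,25.3,-4.6],[-13.7,27.8,-4.6],[-14.2,28.9,-4.6]], "delta_rot": [[0,0,0],[0,0,0],[0,0,0],[0,0,-0.005],[0,0,-0.01],[0,0,-0.015],[0,0,-0.02],[0,0,-0.025],[0,0.004,-0.03],[0,0.004,-0.03],[0,0.004,-0.03],[0,0.004,-0.03]]}}

```text
time: 16.17
tool_pos: [0.5105, 0.0283, 0.1165]
tcp_rot: [0.188, 3.13, 0.004]
wrist_force: [-0.0, -0.5, -0.7]
width: 0.215
```

Request:
{"method": "play_rows", "body": {"slide": [[0,0,0],[0,0,0],[0,0,0]], "delta_rot": [[0,0,0],[0,0,0],[0,0,0]]}}

```text
time: 16.42
tool_pos: [0.51, 0.0276, 0.1162]
tcp_rot: [0.188, 3.13, 0.003]
wrist_force: [-0.0, 0.2, -1.7]
width: 0.219
```

```bash
python3 d.py 505 25.7 63 -7 0;  python3 - <<'E'
from bf import *
b=read_camera('scene');np.savez('scene12.npz',**b)
c=b;P=cloud(c);hsv=cv2.cvtColor(c['image'],cv2.COLOR_RGB2HSV).astype(int)
m=(hsv[...,1]<50)&(hsv[...,2]>80)&(P[...,0]>.53)&(P[...,0]<.67)&(abs(P[...,1])<.07)&(P[...,2]>.03)&(P[...,2]<.08)
cs,_=cv2.findContours(cv2.morphologyEx(m.astype(np.uint8),cv2.MORPH_OPEN,np.ones((3,3))),cv2.RETR_EXTERNAL,cv2.CHAIN_APPROX_NONE)
k=max(cs,key=cv2.contourArea);mm=np.zeros(m.shape,np.uint8);cv2.drawContours(mm,[k],-1,1,-1);mm=cv2.erode(mm,np.ones((3,3)))>0
Q=P[mm];A=np.c_[Q[:,:2]-Q[:,:2].mean(0),np.ones(len(Q))];s,*_=np.linalg.lstsq(A,Q[:,2],rcond=None)
r=cv2.minAreaRect((np.array([ray_plane(c,p,s[2])[:2] for p in k[:,0]])*1000).astype(np.float32))
print(len(Q),Q.mean(0),'slope deg',np.degrees(s[:2]),r)
E
```

```text
slide [ 0.5  -0.26  5.32] rot [0.0023 0.0053 0.0023]
t 16.4167 pos [510.   27.6 116.2] F [-0.   0.2 -1.7] w 0.219 q [ 0.    0.06  2.08  0.    0.99 -1.45]
yaw pitch roll [-6.87 -0.31  0.13]
570 [0.60794804 0.01514678 0.06597757] slope deg [ 20.57126778 -47.57190276] ((602.5565795898438, 15.749544143676758), (54.956756591796875, 126.0163345336914), 83.42959594726562)
```

Request:
{"method": "play_rows", "body": {"slide": [[0.3,-0.15,1],[0.45,-0.25,2.5],[0.45,-0.25,4],[0.45,-0.25,5],[0.45,-0.25,5.3],[0.45,-0.25,5.5],[0.45,-0.25,5.6],[0.45,-0.25,5.6]], "delta_rot": [[0,0,0],[0,0.005,0],[0,0.005,0],[0,0.005,0],[0,0.005,0],[0,0.005,0],[0,0.005,0],[0,0.005,0]]}}

```text
time: 17.13
tool_pos: [0.5048, 0.0246, 0.0612]
tcp_rot: [-0.191, -3.136, -0.003]
wrist_force: [-3.4, 0.2, 4.8]
width: 0.215
```

```bash
python3 d.py 505 25.7 59 -7 0;  python3 - <<'E'
from bf import *
b=read_camera('scene')
save(cv2.resize(b['image'][200:300,320:420],(600,600)),'g13.png')
E
python3 d.py 505 25.7 59 -7 0
```

```text
slide [-0.    0.11  0.22] rot [ 0.0017 -0.0003  0.0005]
t 17.1333 pos [504.8  24.6  61.2] F [-3.4  0.2  4.8] w 0.215 q [-0.    0.13  2.12  0.    0.89 -1.45]
yaw pitch roll [-6.97  0.02  0.1 ]
slide [0.01 0.11 0.22] rot [0.0018 0.0002 0.0005]
t 17.1833 pos [505.   24.6  61.2] F [-3.6 -1.1  5.6] w 0.217 q [-0.    0.13  2.12  0.    0.89 -1.45]
yaw pitch roll [-6.97 -0.01  0.11]
```

View pics/g13.png

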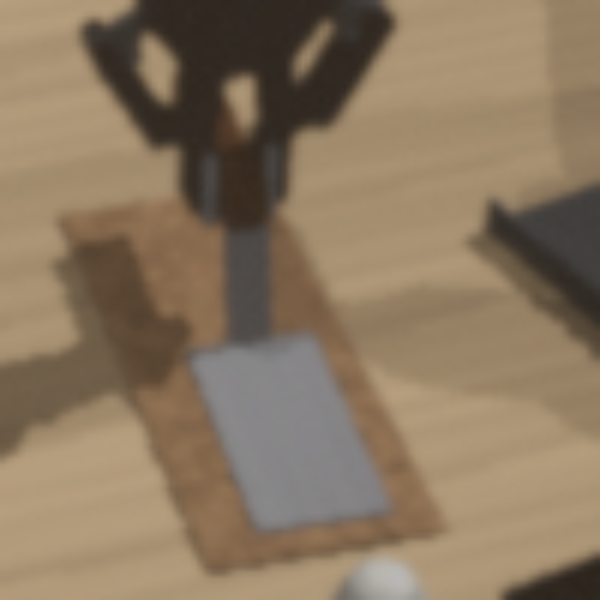

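Request:
{"method": "play_rows", "body": {"slide": [[0,0,0],[0,0,0],[0,0,0],[0,0,0],[0,0,0],[0,0,0],[0,0,0],[0,0,0]], "delta_rot": [[0,0,0],[0,0,0],[0,0,0],[0,0,0],[0,0,0],[0,0,0],[0,0,0],[0,0,0]], "hand": 1}}

```text
time: 17.85
tool_pos: [0.505, 0.0246, 0.0611]
tcp_rot: [0.191, 3.136, 0.003]
wrist_force: [0.1, 0.3, 0.5]
width: 0.999
```

Request:
{"method": "play_rows", "body": {"slide": [[0,0,-0.5],[0,0,-2],[0,0,-4],[0,0,-7],[0,0,-10],[2,0,-12],[5,0,-14],[8,0,-15],[11,0,-15],[12,0,-15],[12,0,-15]], "delta_rot": [[0,0,0],[0,0,0],[0,0,0],[0,0,0],[0,0,0],[0,0,0],[0,0,0],[0,0,0],[0,0,0],[0,0,0],[0,0,0]]}}

```text
time: 18.77
tool_pos: [0.384, 0.0392, 0.2112]
tcp_rot: [0.19, 3.135, 0.003]
wrist_force: [0.1, 0.1, -0.4]
width: 0.999
```

```bash
sed -e "s/seg1/seg14/;s/crop1/crop14/;s/top1.npz/top14.npz/" m.py > m14.py; sed -i '/^mb=/,/^w=rect(ms/d;/^mt=/d;s/(mb,(255,0,0)),(ms&~mb,(0,255,0)),(mt,(0,0,255)),//' m14.py; python3 m14.py; python3 - <<'E'
from bf import *
b=read_camera('scene');save(b['image'],'scene14.png')
a=ld('top14.npz');P=cloud(a);
hsv=cv2.cvtColor(a['image'],cv2.COLOR_RGB2HSV).astype(int)
m=(P[...,2]>.032)&(P[...,0]>.45)&(P[...,0]<.68)&(P[...,1]>-.38)&(P[...,1]<-.17)
w=hull(a,m,.04);print(cv2.minEnclosingCircle(w.astype(np.float32)))
Q=P[cv2.erode(m.astype(np.uint8),np.ones((5,5)))>0];A=np.c_[Q[:,:2]-Q[:,:2].mean(0),np.ones(len(Q))];s,*_=np.linalg.lstsq(A,Q[:,2],rcond=None);print(s,w.mean(0),read_state()['time'])
E
```

```text
table [array([ 0.6395, -0.1119,  0.0044]), array([ 0.3352, -0.1162,  0.    ]), array([ 0.3954,  0.419 , -0.0037]), array([ 0.637 ,  0.1011, -0.0028])]
bread 0.009547982309922888 sheet [0.4783047  0.30474811 0.0043544 ] [0.69337267 0.22011154 0.00505986]
blade 1220 ((593.2295532226562, 13.738412857055664), (57.03852081298828, 120.05890655517578), 83.19331359863281)
[0.59353603 0.01341075 0.00485231]
handle 1086 ((469.37841796875, 34.85385513305664), (115.21360778808594, 81.05950164794922), 1.6789672374725342)
[0.41141801 0.00444718 0.57637222]
[ 92 111  92] [ 19  90 179] [ 18  87 185] [105   6 158] [ 19 139 176]
((560.19189453125, -272.423828125), 67.76886749267578)
[-0.00142513  0.00069153  0.03886296] [ 558.64251573 -271.76076702] 18.8667
```

View pics/crop14.png

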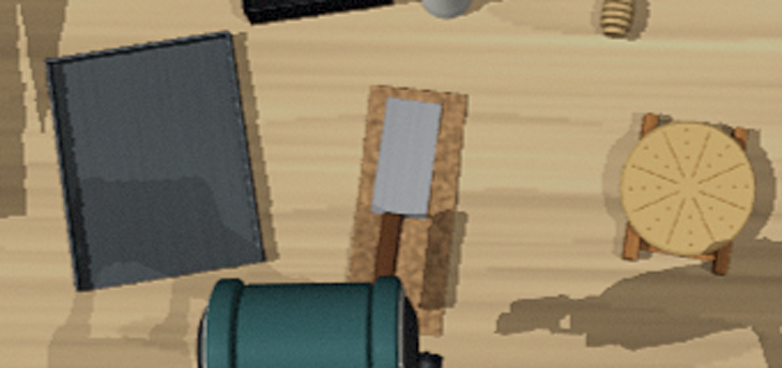

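View pics/scene14.png

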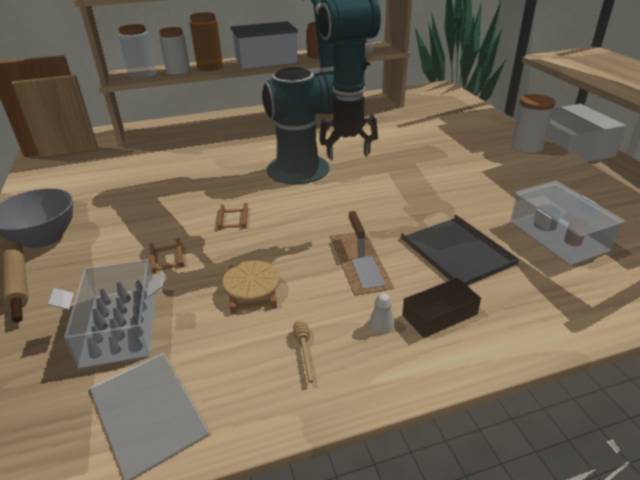

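The shortbread lies flat (tilt about 0.1°) at (560.2, −272.4) mm; I measured the stand centre at (560.3, −269.4). The turner is back within 2 mm and 0.2° of where it lay, and the other things have not moved. I'm handing in.

```bash
python3 -c "
from workcell import *
print(finish_job())"
```

```text
the job is handed in; nothing more can be done
None
```

The shortbread is on the largest of the three stands, flat across both bars, and the turner is back on its cork mat. I handed the job in at about 19 s. I pushed the shortbread against the far rim of the sheet, slid the blade under it, lifted it and carried it over. I then lowered the blade between the bars and drew it out along x.

**Last checks:**
- **Shortbread:** centre about 3 mm from the measured stand centre, top about 39–41 mm above the shelf (40 expected), tilt about 0.1°.
- **Turner:** within 2 mm and 0.2° of where it lay before, blade flat on the mat.
- **Other things:** the pie funnel, loaf tin and honey dipper look unmoved in the pictures; I did not measure them.
- **Robot:** gripper open and clear of everything. The highest wrist force I saw was about 8 N.

**Disagreements:**
- **Cameras:** the scene camera read positions several mm off from the top camera, up to about 14 mm on the shortbread. I placed it by the top camera.
- **Failed fits:** one outline fit of the shortbread over the stand failed, so I read that position off the picture by eye. The last handle fit failed because the arm hid the handle, so I checked the turner by its blade.

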